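# Slide a terminal strip along the rail into the jig's corner

### The arm

A 7-joint arm with a two-finger parallel gripper is mounted at the origin on a cart in front of the work surface, level with it; the furniture and walls round the work are solid. World frame = base frame: x ahead of the robot, y to its left, z up, the work surface at z = 0. Lengths are in m, angles in rad, forces in N, time in s.
With the tool pointing down it reaches from about 0.35 to 0.9 m from the base axis. Payload 8.1 kg.
Tool frame: the origin (TCP) lies at the very end of the fingers, on their centre line; the grasp point (between the pads) lies 19 mm behind it (grasp_offset is the distance from the TCP to the grasp point, in m); z points along the fingers, y is the line along which they close (so a half turn about z gives the same grasp; the last joint's range is limited). The gripper opens to 92 mm and grips with 3 to 60 N. Pads are 19 mm wide; open, the fingers measure 130 mm over their backs; the gripper's body (75 mm by 190 mm) begins 47 mm behind the grasp point.
Start: joints at [-1.327, 0.434, 0.025, 1.573, -0.012, 1.134, -0.075], TCP at [0.212, 0.588, 0.227] pointing down, gripper open.
Joint ranges: [-2.62, 2.62], [-0.44, 2.09], [-1.27, 1.32], [0.08, 2.57], [-1.32, 4.46], [0.12, 2], [-2.74, 2.74]. Speed limits (rad/s): [2.22, 2.22, 3.01, 3.01, 3.14, 3.14, 3.14].

### API

Orientations are given as a rotation vector (axis times angle).
In Python, from cell import observe, get_image, camera_params, sign_off, silhouettes, grasp_offset gives the robot as it stands. The module is installed in compiled form; this text tells all that it offers.
- The arm moves only by the tool jog_arm, never from a script. Its argument "motion" is a list that holds one entry, the list of rows, each a list of 7 numbers: the shift along the tool's x, y, z in m, then the turn, a rotation vector about the tool's x, y, z in rad, then the closure, from -1 (fully open) to 1 (shut), so that 0 is half open. In form: [[[dx, dy, dz, wx, wy, wz, hand], ...]]. A call has 1 to 10 rows; each row is the pose to reach, as a shift and turn from the pose commanded when the call began, along the tool's axes at that moment; what a row does not reach only later rows make up. A row lasts 1/12 s, in which the tool goes at most 41.7 mm and 7.16 degrees, less where a joint would pass 70% of its speed; a pose out of reach is approached as far as the arm can. A call with a gripper value outside its range is refused whole. The fingers move at their own pace and stop on an object; "force" is the grip in N (left out, the last holds). Time passes only in rows, so rows that repeat a pose let the fingers close. It gives the time, the measured TCP pose, the force, the opening and the grip force at its end, in the units of the state.
- observe(): the state, without advancing time (a new reading comes with each control period).
- get_image(name): name is "scene" or "top" or "wrist"; returns the picture (400x640x3 uint8, red, green, blue); there is no depth.
- camera_params(name): a dict with "vertical_fov" (degrees; the focal length in pixels is half the picture's height over the tangent of half this angle, whatever the lens; pixels are square), "cx", "cy" (the principal point, pixels), "T" (4x4, takes a point from camera to world coordinates). Camera axes: x right, y down, z forward; pixel columns grow to the right and rows downward; lengths in m; the calibration is good to about 2 mm. The wrist camera is an equidistant fisheye: a pixel r from the principal point sees the ray r / f radians off the axis. A picture is of the moment at which its call begins: read the wrist's pose just before it. camera_params takes no time and is no camera call; for the wrist camera it gives the pose at the moment of the call.
- sign_off(): hands the job in; it is judged then, once.
Trained networks look in the newest picture that a camera, given by its name, has taken for a name from the list of things; names that differ only in an ending like _2 or _b are one class to them, and where a whole thing is asked for, a point or a joint stands for the part that bears it (a point fixed in the world has none). Each returns a list of dicts, best first, with "p" (0 to 1); they miss things now and then, are a little off and sometimes report something else, mostly with a low value. They report only what shows in the picture. A call takes as long as a camera call.
- silhouettes(query, camera): "mask" (400x640 bool, what is visible of it) and "pixel" ([column, row] in pixels, amid what is visible of it).
The state is a dict: "clock": time; "joints": joint angles; "dq": joint speeds; "joint_efforts": joint torques, N m; "position": TCP position; "ee_rot": TCP orientation; "force": force on the tool from outside, world axes, zero at the start; "ft_torque": the same for the moment, N m; "width": opening from 0.0 (shut) to 1.0 (fully open); "gripper_force": force on a finger pad.
Only numpy, scipy, OpenCV 4.12 (cv2) and the standard library are available. Lean on these libraries where they do the work, as an engineer would, in place of code of your own. Each camera call takes 0.05 s, during which the arm holds its last target. There are 200 camera calls.

### The job

With the fingertips only, push the green terminal strip that lies on the loading jig across the plate until it lies flush against the jig's dark guide rail, then slide it along the rail, keeping it against the rail all the way, into the blue corner pocket until its end is fully home against the blue end stop. Do not lift, carry or tip the strip, and leave the other things on the bench where they are. Finish with the hand clear of everything.

Things in the scene. Friction and masses are not known exactly. Their poses are not given: they have to be found in the camera images.
- jig: Loading jig, fixed to the bench; bare aluminium plate 8 mm thick, x = -38 to +45, y = -95 to +101 mm. Origin on the bench under the plate, z up. Dark guide rail along the +x side, 10 mm wide, 12 mm high above the plate, guiding face at x = +35 mm. Blue end stop, 12 mm high, at the +y end: face at y = +91 mm, x = -21 to +35 mm. The end stop is the end farther from the robot; the rail is on its right.
- nest (a point): Point on the plate's top where the centre of the strip's underside lies when the strip is fully home in the corner: jig x = +26, y = +60, z = +8 mm. Same axes as the jig: +x toward the rail, +y along it toward the end stop.
- lip (a point): Entry to the corner pocket: top of the front lip's inner face at jig x = +13.5, y = +67, z = +20 mm. The blue lip, 10 mm wide, 12 mm high above the plate, runs parallel to the rail from here to the end stop, so the pocket is 21.5 mm wide and 24 mm deep. Toward -y it goes on as a slanted lead-in that flares away from the rail to jig x = +7, y = +55 mm (inner edge).
- strip: Loose green screw terminal strip, 18 (its x) by 62 (its y) by 16 mm high, about 30 g. Origin: centre of its underside, z up. It starts flat on the open plate, off the rail (centre 26 to 47 mm from the rail's face), 65 to 115 mm short of home, turned up to 0.4 rad from the rail's direction. Slides on the plate with ordinary friction.
- relay: Bystander, loose: small blue relay cube, 28x28x30 mm. Origin at the centre of its underside. Stays where it is.
- capacitor: Bystander, loose: dark blue capacitor can standing upright, 35 mm across, 47 mm high. Origin at the centre of its underside. Stays where it is.
- cutters: Bystander, loose: side cutters with red handles lying flat, 52x131x12 mm. Origin at the centre of its underside. Stays where it is.
- tin: Bystander, loose: round white tip-cleaner tin, 56 mm across, 27 mm high. Origin at the centre of its underside. Stays where it is.
- driver: Bystander, loose: screwdriver with red handle lying flat, 24x179x23 mm. Origin at the centre of its underside. Stays where it is.
- battery: Bystander, loose: black 9 V battery block lying flat, 26x48x17 mm. Origin at the centre of its underside. Stays where it is.

How it is judged:
On the way, in this order (a step that is already met when the one before it is completed fails the run):
1. the strip lies flush along the rail, still outside the pocket (x of strip in the frame of nest between -0.003 and 0.003 m and angle between the y axis of strip and the y axis of jig, either way round below 0.06 rad and y of strip in the frame of nest below -0.035 m), for 0.1 s.
2. the strip is home in the corner (x of strip in the frame of nest between -0.003 and 0.003 m and angle between the y axis of strip and the y axis of jig, either way round below 0.06 rad and y of strip in the frame of nest above -0.003 m), for 0.2 s.
At the end, for the whole second after the job is handed in: the strip lies flat and at rest on the plate, flush with the rail (within 3 mm and 0.06 rad) and with its end within 3 mm of the end stop (all of step 2 and y of strip in the frame of nest below 0.003 m and z of strip in the frame of nest between -0.003 and 0.003 m and angle between strip's own z axis and vertical below 0.08 rad and linear speed of strip below 0.01 m/s); the robot touches nothing.
It fails at once if the strip is lifted more than 6 mm off the plate (z of strip in the frame of nest above 0.006 m).
It fails at once if the strip is tipped more than 0.35 rad (angle between strip's own z axis and vertical above 0.35 rad).
It fails at once if the strip is slid toward the pocket (within 45 mm of home) while more than 7 mm off the rail or more than 0.25 rad askew (y of strip in the frame of nest above -0.045 m and (x of strip in the frame of nest below -0.007 m or angle between the y axis of strip and the y axis of jig, either way round above 0.25 rad)).
It fails at once if another thing on the bench is moved more than 15 mm (distance of any of relay, capacitor, cutters, tin, driver, battery from where it was at the start of the episode above 0.015 m).
It also fails if it takes over 48 s, if anything falls off the work surface, if the arm or the gripper's body presses on something with over 40 N, if the wrist force passes 120 N, or if a joint passes its speed limit or range.

## Working session

There is one attempt and no reset: what is moved stays moved. The work goes in short steps, Python scripts to look and compute and a tool call to move; the robot and the scene stay as the last step left them, time stands still between calls to the robot, and variables do not carry over. Pictures are saved under pics/ and viewed, at most 10 in all, crops included, and the job is handed in when it is done.

Besides the shell and the picture viewer there is one more tool, called after "Emit:" by a JSON object that holds its "api" and its "payload". jog_arm: Moves the arm, as the interface text tells. Its arguments: {"type":"object","properties":{"motion":{"type":"array"},"force":{"type":"number"}},"required":["motion"]}

```bash
mkdir -p pics
cat > h.py <<'E'
import numpy as np, cv2
from cell import *
def ray(cam,px):
    P=camera_params(cam);f=200/np.tan(np.radians(P['vertical_fov'])/2)
    px=np.atleast_2d(px).astype(float)
    d=np.c_[(px[:,0]-P['cx'])/f,(px[:,1]-P['cy'])/f]
    if cam=='wrist':
        r=np.linalg.norm(d,axis=1,keepdims=True);d=np.c_[d/np.maximum(r,1e-9)*np.sin(r),np.cos(r)]
    else: d=np.c_[d,np.ones(len(d))]
    T=np.array(P['T']);return T[:3,3],d@T[:3,:3].T
def onz(cam,px,z):
    o,d=ray(cam,px);return (o+d*((z-o[2])/d[:,2])[:,None])[:,:2]
def proj(cam,X):
    P=camera_params(cam);f=200/np.tan(np.radians(P['vertical_fov'])/2);T=np.array(P['T'])
    c=(np.atleast_2d(X)-T[:3,3])@T[:3,:3]
    if cam=='wrist':
        r=np.linalg.norm(c[:,:2],axis=1);t=np.arctan2(r,c[:,2]);q=c[:,:2]/np.maximum(r,1e-9)[:,None]*t[:,None]
    else: q=c[:,:2]/c[:,2:]
    return q*f+[P['cx'],P['cy']]
E
python3 - <<'E'
from h import *
s=observe();print(s['clock'],s['position'],s['ee_rot'],s['width'])
for c in ['top','scene']:
    im=get_image(c);cv2.imwrite(f'pics/{c}0.png',im[...,::-1])
    P=camera_params(c);print(c,P['vertical_fov'],np.round(P['T'],3).tolist())
    for n in ['strip','jig','relay','capacitor','cutters','tin','driver','battery']:
        for r in silhouettes(n,c)[:2]:
            m=r['mask'];rc=cv2.minAreaRect(np.argwhere(m)[:,::-1].astype(np.float32))
            print(n,round(r['p'],2),r['pixel'],m.sum(),np.round(cv2.boxPoints(rc)).tolist(),np.round(onz(c,r['pixel'],.015),3).tolist())
E
```

```text
0.0 [0.21233677 0.5873009  0.22595654] [-5.42153907e-01 -3.09433737e+00  2.38769433e-03] 0.9952111332570538
top 43.36826199194684 [[0.008, -0.994, 0.107, 0.342], [-1.0, -0.009, -0.016, 0.03], [0.017, -0.107, -0.994, 1.267], [0.0, 0.0, 0.0, 1.0]]
strip 0.58 [210.2, 217.2] 206 [[201.0, 207.0], [209.0, 203.0], [219.0, 226.0], [211.0, 230.0]] [[0.414, 0.261]]
jig 0.94 [213.4, 199.7] 2446 [[188.0, 168.0], [222.0, 161.0], [238.0, 239.0], [205.0, 246.0]] [[0.458, 0.255]]
jig 0.15 [210.7, 217.2] 184 [[202.0, 207.0], [208.0, 204.0], [219.0, 226.0], [213.0, 229.0]] [[0.414, 0.26]]
relay 0.48 [257.6, 226.4] 146 [[250.0, 230.0], [255.0, 220.0], [266.0, 226.0], [261.0, 236.0]] [[0.392, 0.144]]
capacitor 0.69 [289.5, 223.4] 131 [[283.0, 216.0], [295.0, 216.0], [295.0, 228.0], [283.0, 228.0]] [[0.4, 0.065]]
cutters 0.58 [377.9, 215.1] 372 [[370.0, 194.0], [390.0, 191.0], [398.0, 240.0], [378.0, 243.0]] [[0.423, -0.156]]
tin 0.59 [347.2, 210.3] 370 [[336.0, 199.0], [356.0, 199.0], [356.0, 219.0], [336.0, 219.0]] [[0.434, -0.079]]
driver 0.66 [424.2, 198.1] 329 [[417.0, 222.0], [421.0, 180.0], [431.0
[... 732 characters left out ...]
] [[0.42, 0.078]]
capacitor 0.25 [214.8, 181.3] 230 [[202.0, 189.0], [217.0, 170.0], [225.0, 176.0], [211.0, 195.0]] [[0.424, 0.264]]
cutters 0.63 [374.6, 278.1] 580 [[338.0, 296.0], [368.0, 247.0], [391.0, 261.0], [362.0, 310.0]] [[0.42, -0.189]]
cutters 0.27 [267.0, 220.0] 424 [[259.0, 206.0], [276.0, 203.0], [280.0, 230.0], [263.0, 233.0]] [[0.406, 0.072]]
tin 0.6 [332.6, 247.1] 706 [[319.0, 230.0], [346.0, 230.0], [346.0, 259.0], [319.0, 259.0]] [[0.432, -0.083]]
driver 0.84 [429.3, 288.2] 652 [[376.0, 326.0], [443.0, 267.0], [452.0, 277.0], [384.0, 336.0]] [[0.462, -0.275]]
battery 0.76 [300.6, 231.3] 352 [[287.0, 234.0], [292.0, 220.0], [315.0, 227.0], [310.0, 242.0]] [[0.426, -0.005]]
```

Run:
```python
from h import *
im=get_image('wrist');P=camera_params('wrist');print(P['vertical_fov'],P['cx'],P['cy'],np.round(P['T'],3).tolist())
t=cv2.resize(get_image('top')[150:260,160:320],None,fx=5,fy=5,interpolation=cv2.INTER_CUBIC)
cv2.imwrite('pics/t1.png',t[...,::-1]);cv2.imwrite('pics/w1.png',im[...,::-1])
```

```text
65.70646984690485 322.69122039047335 199.85495739117178 [[0.339, 0.901, 0.269, 0.14], [0.941, -0.325, -0.098, 0.614], [-0.001, 0.286, -0.958, 0.384], [0.0, 0.0, 0.0, 1.0]]
```

View pics/t1.png

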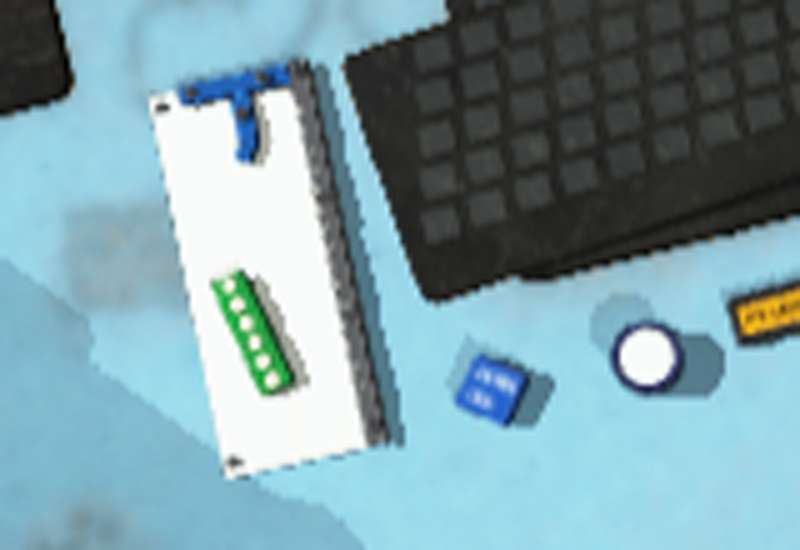

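View pics/w1.png

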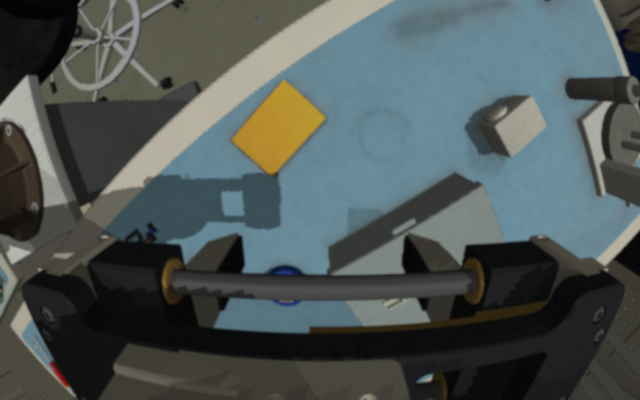

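The top crop shows the jig with its rail on the right (crop columns 300–385), the blue stop at the top (around 235,85), and the strip at about (253,333), turned about 0.2 rad. The wrist view shows only open bench and other furniture. I'll check the scene view for tall obstacles.

View pics/scene0.png

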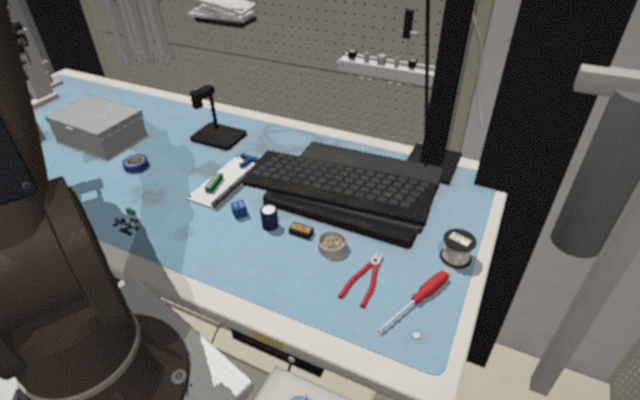

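```bash
cat >> h.py <<'E'
from scipy.spatial.transform import Rotation as R
def to(target,yawy,rot0=None,pos0=None):
    """jog row from present pose to tool-down pose with tool y at world angle yawy"""
    s=observe();R0=R.from_rotvec(s['ee_rot']);c,q=np.cos(yawy),np.sin(yawy)
    y=np.array([c,q,0]);z=np.array([0,0,-1.]);G=R.from_matrix(np.c_[np.cross(y,z),y,z])
    return np.round(np.r_[R0.inv().apply(np.array(target)-s['position']),(R0.inv()*G).as_rotvec()],4).tolist()
E
python3 - <<'E'
from h import *
print(to([.47,.19,.2],.2))
px=np.array([[150,95],[228,478],[385,443],[305,62]])/5+[160,150]
print(onz('top',px,.008).round(4).tolist())
E
```

```text
[-0.3775, -0.2866, 0.0267, 0.0001, -0.0001, 1.0239]
[[0.5355, 0.3171], [0.3438, 0.2721], [0.3617, 0.1948], [0.5532, 0.2396]]
```

The scene view shows the jig near (225,180). A raised keyboard and laptop stand sit to its right, with the left end at (245–262,153–185), and a lamp stands beyond the stop at (215,135). I'll triangulate the keyboard height and start moving to a viewing pose.

Run:
```python
from h import *
for a,b in [((246,210),(245,184)),((229,162),(262,153))]:
    o1,d1=ray('top',a);o2,d2=ray('scene',b);d1,d2=d1[0],d2[0]
    t=np.linalg.lstsq(np.c_[d1,-d2],o2-o1,rcond=None)[0]
    print((o1+t[0]*d1).round(3),(o2+t[1]*d2).round(3))
```

```text
[0.43  0.169 0.047] [0.435 0.166 0.047]
[0.546 0.212 0.055] [0.538 0.219 0.054]
```

Emit:
{"api": "jog_arm", "payload": {"motion": [[[-0.04,-0.03,0,0,0,0.11,-1],[-0.08,-0.06,0,0,0,0.22,-1],[-0.11,-0.08,0,0,0,0.33,-1],[-0.14,-0.11,0,0,0,0.44,-1],[-0.18,-0.14,0,0,0,0.56,-1],[-0.22,-0.165,0,0,0,0.68,-1],[-0.25,-0.19,0,0,0,0.8,-1],[-0.28,-0.215,0,0,0,0.91,-1],[-0.31,-0.24,0,0,0,1.02,-1],[-0.33,-0.26,0.0,0,0,1.02,-1]]]}}

```text
clock: 1.83
position: [0.4336, 0.233, 0.2271]
ee_rot: [1.992, 2.429, 0.002]
force: [1.5, 0.3, -0.0]
width: 0.998
gripper_force: 0.0
```

Emit:
{"api": "jog_arm", "payload": {"motion": [[[-0.03,0.01,0,0,0,0,0],[-0.05,0.02,0,0,0,0,1],[-0.05,0.02,0,0,0,0,1],[-0.05,0.02,0,0,0,0,1]]]}}

```text
clock: 2.17
position: [0.4629, 0.1887, 0.2269]
ee_rot: [1.987, 2.433, 0.001]
force: [-0.6, 1.2, -0.8]
width: 0.763
gripper_force: 0.0
```

Run:
```python
from h import *
s=observe();print(s['clock'],s['position'],s['width'])
im=get_image('wrist');cv2.imwrite('pics/w2.png',im[...,::-1])
for n in ['strip','jig']:
    for r in silhouettes(n,'wrist')[:2]:
        m=r['mask'];rc=cv2.minAreaRect(np.argwhere(m)[:,::-1].astype(np.float32));b=cv2.boxPoints(rc)
        print(n,round(r['p'],2),r['pixel'],m.sum(),b.round().tolist(),onz('wrist',b,.024 if n=='strip' else .008).round(4).tolist())
```

```text
2.1667 [0.46294669 0.18866045 0.22691208] 0.7625569862720449
strip 0.97 [295.8, 105.0] 816 [[268.0, 107.0], [321.0, 93.0], [325.0, 108.0], [272.0, 122.0]] [[0.3835, 0.2573], [0.44, 0.2851], [0.4483, 0.2686], [0.3917, 0.2405]]
```

View pics/w2.png

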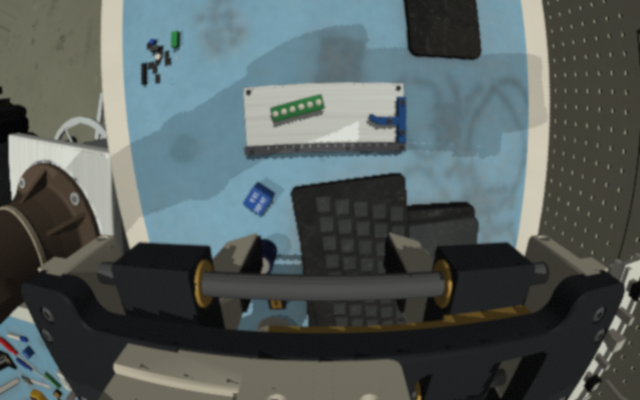

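The wrist view shows the whole jig: plate corners at about (245,89) and (404,83), rail at rows 143–157, blue stop at (400,120), strip at (297,108). I'll zoom in for exact corners.

Run:
```python
from h import *
im=cv2.imread('pics/w2.png')[75:165,235:415]
cv2.imwrite('pics/w2c.png',cv2.resize(im,None,fx=4.4,fy=4.4,interpolation=cv2.INTER_CUBIC))
```

```text
(no output)
```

View pics/w2c.png

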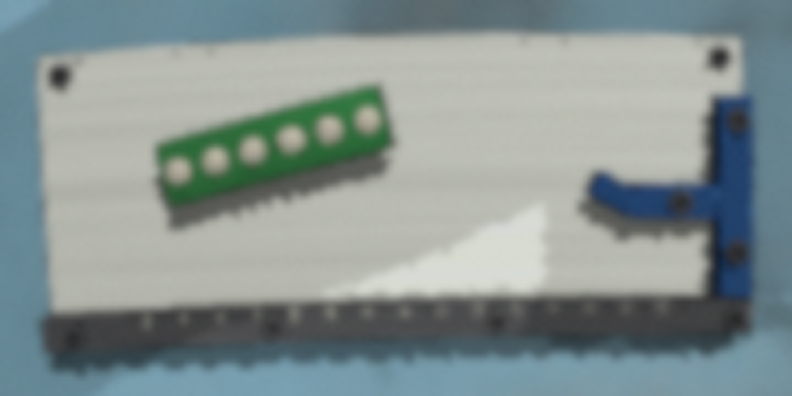

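```bash
cat > fit.py <<'E'
from h import *
from scipy.optimize import least_squares
C=np.array([[40,57],[742,37],[50,316],[751,97],[712,97],[751,297],[712,297]])/4.4+[235,75]
J=np.array([[-38,-95,8],[-38,101,8],[35,-95,18],[-21,101,20],[-21,91,20],[35,101,20],[35,91,20]])/1000
def W(p,J):
    c,s=np.cos(p[2]),np.sin(p[2]);return np.c_[p[0]+c*J[:,0]-s*J[:,1],p[1]+s*J[:,0]+c*J[:,1],J[:,2]]
f=least_squares(lambda p:(proj('wrist',W(p,J))-C).ravel(),[.45,.255,.2-np.pi/2],loss='soft_l1')
p=f.x;print('jig',p.round(4),'res',f.fun.reshape(-1,2).round(1).tolist());np.save('jig.npy',p)
S=np.array([[157,147],[380,85],[393,150],[170,207]])/4.4+[235,75]
w=onz('wrist',S,.024);M=np.array([[np.cos(p[2]),-np.sin(p[2])],[np.sin(p[2]),np.cos(p[2])]])
j=(w-p[:2])@M;print('strip jig mm',(j*1000).round(1).tolist(),'c',(j.mean(0)*1000).round(1))
d=j[1]-j[0]+j[2]-j[3];print('angle',np.arctan2(d[0],d[1]),np.linalg.norm(j[1]-j[0]),np.linalg.norm(j[1]-j[2]))
T=onz('top',np.array([[201,207],[209,203],[219,226],[211,230]])+.0,.022);print('top strip',((T-p[:2])@M*1000).mean(0))
px=np.array([[150,95],[228,478],[385,443],[305,62]])/5+[160,150]
print('top plate',((onz('top',px,.008)-p[:2])@M*1000).round(1).tolist())
E
python3 fit.py
```

```text
jig [ 0.4456  0.2607 -1.3369] res [[-1.6, -0.3], [-0.3, -0.0], [-2.7, 0.3], [0.4, -0.4], [1.1, -0.6], [0.2, 0.6], [1.1, 0.5]]
strip jig mm [[-9.6, -58.2], [-23.4, 0.9], [-6.1, 3.8], [6.6, -55.4]] c [ -8.1 -27.2]
angle -0.22047719937953458 0.06067436882460337 0.01753350672419939
top strip [ -7.08676397 -29.39140294]
top plate [[-34.0, 100.5], [-34.7, -96.4], [44.7, -96.9], [45.4, 99.8]]
```

```bash
cat >> h.py <<'E'
p=np.load('jig.npy') if __import__('os').path.exists('jig.npy') else None
def jw(x,y,z):
    c,s=np.cos(p[2]),np.sin(p[2]);x,y=x/1000,y/1000
    return [p[0]+c*x-s*y,p[1]+s*x+c*y,z/1000]
def wj(w):
    c,s=np.cos(p[2]),np.sin(p[2]);d=np.array(w[:2])-p[:2];return (1000*np.array([c*d[0]+s*d[1],-s*d[0]+c*d[1]])).round(1)
Y=np.load('jig.npy')[2]+np.pi/2 if p is not None else 0
E
python3 - <<'E'
from h import *
print(to(jw(-44,-28,60),Y),to(jw(-44,-28,13),Y))
E
```

```text
[0.1146, -0.0306, 0.1667, -0.0003, -0.0005, -0.0279] [0.1145, -0.0306, 0.2137, -0.0003, -0.0005, -0.0279]
```

Emit:
{"api": "jog_arm", "payload": {"motion": [[[0.035,-0.01,0.01,0,0,-0.028,0.56],[0.07,-0.02,0.03,0,0,-0.028,0.56],[0.1,-0.03,0.055,0,0,-0.028,0.56],[0.115,-0.03,0.09,0,0,-0.028,0.56],[0.115,-0.03,0.125,0,0,-0.028,0.56],[0.115,-0.03,0.155,0,0,-0.028,0.56],[0.115,-0.03,0.18,0,0,-0.028,0.56],[0.115,-0.03,0.2,0,0,-0.028,0.56],[0.115,-0.03,0.213,0,0,-0.028,0.56],[0.115,-0.03,0.213,0,0,-0.028,0.56]]]}}

```text
clock: 3.15
position: [0.4072, 0.2964, 0.0112]
ee_rot: [-1.946, -2.465, 0.007]
force: [-0.3, -0.4, -0.4]
width: 0.223
gripper_force: 0.0
```

Run:
```python
from h import *
s=observe();print(s['clock'],wj(s['position']),s['position'],s['force'],s['width'],to(jw(-44,-28,13),Y))
t=cv2.resize(get_image('top')[150:260,160:320],None,fx=5,fy=5,interpolation=cv2.INTER_CUBIC);cv2.imwrite('pics/t3.png',t[...,::-1])
```

```text
3.15 [-43.6 -29.1] [0.40719649 0.29639146 0.01124595] [-0.34691917 -0.42069553 -0.4139837 ] 0.2226992671505532 [0.0004, 0.0011, -0.0018, -0.0042, 0.0017, 0.0005]
```

View pics/t3.png

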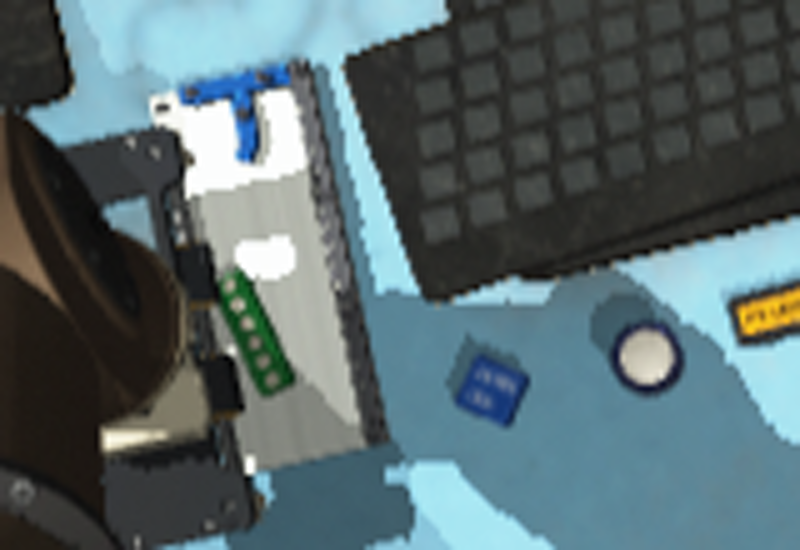

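The fingers straddle the strip's left side, at crop (197,275) and (222,385), with the strip still at (257,333). I'll push toward the rail now.

Emit:
{"api": "jog_arm", "payload": {"motion": [[[-0.005,0,-0.002,0,0,0,0.56],[-0.01,0,-0.002,0,0,0,0.56],[-0.014,0,-0.002,0,0,0,0.56],[-0.018,0,-0.002,0,0,0,0.56],[-0.022,0,-0.002,0,0,0,0.56],[-0.026,0,-0.002,0,0,0,0.56],[-0.03,0,-0.002,0,0,0,0.56],[-0.034,0,-0.002,0,0,0,0.56],[-0.037,0,-0.002,0,0,0,0.56],[-0.04,0,-0.002,0,0,0,0.56]]]}}

```text
clock: 4.03
position: [0.4189, 0.257, 0.0157]
ee_rot: [-1.95, -2.463, 0.0]
force: [-0.2, 0.4, -0.1]
width: 0.22
gripper_force: 0.1
```

Emit:
{"api": "jog_arm", "payload": {"motion": [[[-0.001,0,0,0,0,0,0.56],[-0.002,0,0,0,0,0,0.56],[-0.003,0,0,0,0,0,0.56],[-0.004,0,0,0,0,0,0.56],[-0.005,0,0,0,0,0,0.56],[-0.006,0,0,0,0,0,0.56],[-0.006,0,0,0,0,0,0.56]]]}}

```text
clock: 4.62
position: [0.4202, 0.2513, 0.0157]
ee_rot: [1.95, 2.463, -0.0]
force: [-0.1, -0.8, 0.8]
width: 0.219
gripper_force: 0.0
```

```bash
cat > look.py <<'E'
from h import *
import sys
s=observe();print(s['clock'],wj(s['position']),s['position'][2].round(4),'F',np.round(s['force'],1),s['width'])
get_image('top')
r=silhouettes('strip','top')
if r:
    m=r[0]['mask'];b=cv2.boxPoints(cv2.minAreaRect(np.argwhere(m)[:,::-1].astype(np.float32)))
    print(r[0]['p'],m.sum(),[wj(q).tolist() for q in onz('top',b,.022)],'c',wj(onz('top',b.mean(0),.022)[0]))
E
python3 look.py
```

```text
4.6167 [  3.2 -26.8] 0.0157 F [-0.1 -0.8  0.8] 0.21919372916374927
0.57 41 [[21.5, -9.6], [33.1, -8.4], [35.6, -31.1], [24.0, -32.3]] c [ 28.6 -20.4]
```

Emit:
{"api": "jog_arm", "payload": {"motion": [[[-0.001,0,0.002,0,0,0,0.56],[-0.002,0,0.002,0,0,0,0.56],[-0.003,0,0.002,0,0,0,0.56],[-0.004,0,0.002,0,0,0,0.56],[-0.004,0,0.002,0,0,0,0.56]]]}}

```text
clock: 5.13
position: [0.4211, 0.2475, 0.0137]
ee_rot: [-1.95, -2.463, -0.0]
force: [-0.1, 0.4, -0.3]
width: 0.216
gripper_force: 0.0
```

Emit:
{"api": "jog_arm", "payload": {"motion": [[[-0.001,0,0,0,0,0,0.56],[-0.002,0,0,0,0,0,0.56],[-0.002,0,0,0,0,0,0.56]]]}}

```text
clock: 5.38
position: [0.4212, 0.2474, 0.0139]
ee_rot: [-1.947, -2.464, -0.002]
force: [-2.7, 5.7, 0.7]
width: 0.222
gripper_force: 3.5
```

Contact with the rail gives about 6 N. I'll back off, rise and look.

Emit:
{"api": "jog_arm", "payload": {"motion": [[[0.012,0,0,0,0,0,0.56],[0.02,0,-0.02,0,0,0,0.56],[0.02,0,-0.06,0,0,0,1],[0.01,-0.01,-0.1,0,0,0,1],[-0.02,-0.02,-0.13,0,0,0,1],[-0.05,-0.02,-0.15,0,0,0,1],[-0.07,-0.02,-0.15,0,0,0,1],[-0.07,-0.02,-0.15,0,0,0,1]]]}}

```text
clock: 6.05
position: [0.4197, 0.1695, 0.1654]
ee_rot: [1.955, 2.457, 0.004]
force: [-0.3, -0.7, -0.9]
width: 0.006
gripper_force: 0.0
```

Run:
```python
from h import *
s=observe();print(s['clock'],wj(s['position']),s['position'],s['width'])
im=get_image('wrist')
pl=proj('wrist',[jw(-38,-95,8),jw(-38,101,8),jw(45,101,8),jw(45,-95,8)])
a=np.maximum(pl.min(0).astype(int)-8,0);b=pl.max(0).astype(int)+8;print(a,b)
k=min(780/(b[0]-a[0]),590/(b[1]-a[1]))
cv2.imwrite('pics/w4.png',cv2.resize(im[a[1]:b[1],a[0]:b[0],::-1],None,fx=k,fy=k,interpolation=cv2.INTER_CUBIC));print(k)
for r in silhouettes('strip','wrist')[:1]:
    bx=cv2.boxPoints(cv2.minAreaRect(np.argwhere(r['mask'])[:,::-1].astype(np.float32)))
    print(r['p'],[wj(q).tolist() for q in onz('wrist',bx,.022)])
print('relay',wj([.392,.143]))
```

```text
6.05 [ 82.7 -46.4] [0.41967166 0.16946015 0.16540098] 0.005641047841659164
[265  62] [468 160]
3.8423645320197046
0.86 [[32.4, -61.5], [13.9, -60.9], [14.7, 0.7], [33.3, 0.7]]
relay [102.1 -79.4]
```

View pics/w4.png

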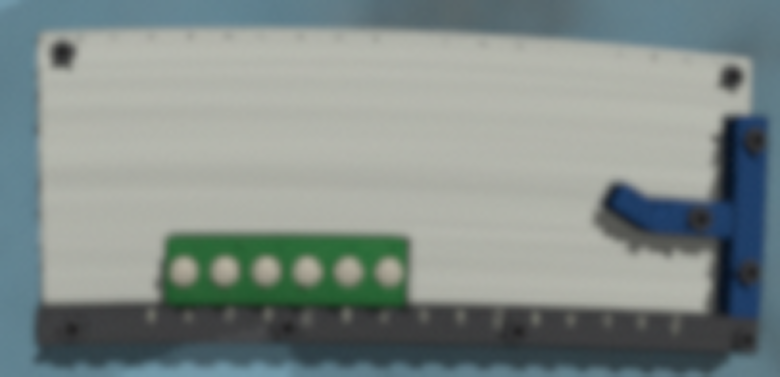

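The strip lies flush on the rail, with its ends at crop columns 165 and 408, so its centre is at y ≈ -30. Next I go behind its tail.

Run:
```python
from h import *
print(to(jw(22.5,-92,60),Y),to(jw(22.5,-92,13),Y))
```

```text
[0.0564, -0.0453, 0.104, 0.0006, -0.0004, -0.0035] [0.0564, -0.0454, 0.151, 0.0006, -0.0004, -0.0035]
```

Emit:
{"api": "jog_arm", "payload": {"motion": [[[0.02,-0.025,0.01,0,0,0,1],[0.045,-0.04,0.03,0,0,0,1],[0.055,-0.045,0.06,0,0,0,1],[0.055,-0.045,0.09,0,0,0,1],[0.055,-0.045,0.11,0,0,0,1],[0.055,-0.045,0.11,0,0,0,1],[0.055,-0.045,0.11,0,0,0,1]]]}}

```text
clock: 6.73
position: [0.3607, 0.2163, 0.0529]
ee_rot: [-1.948, -2.464, 0.005]
force: [-0.2, 0.4, -0.3]
width: 0.0
gripper_force: 0.0
```

Run:
```python
from h import *
s=observe();print(s['clock'],wj(s['position']),s['position'],to(jw(22.5,-92,13),Y))
```

```text
6.7333 [ 23.5 -92.9] [0.36065875 0.21626359 0.05287934] [0.0011, 0.001, 0.0399, -0.0032, 0.0016, -0.0009]
```

Emit:
{"api": "jog_arm", "payload": {"motion": [[[0.001,0,0.02,0,0,0,1],[0.001,0,0.039,0,0,0,1],[0.001,0.005,0.039,0,0,0,1],[0.001,0.009,0.039,0,0,0,1],[0.001,0.012,0.039,0,0,0,1],[0.001,0.015,0.039,0,0,0,1],[0.001,0.018,0.039,0,0,0,1],[0.001,0.021,0.039,0,0,0,1],[0.001,0.024,0.039,0,0,0,1],[0.001,0.026,0.039,0,0,0,1]]]}}

```text
clock: 7.57
position: [0.3864, 0.2232, 0.0152]
ee_rot: [-1.949, -2.463, 0.001]
force: [-5.2, -0.5, 10.6]
width: 0.009
gripper_force: 6.0
```

```bash
python3 look.py
```

```text
7.5667 [ 22.8 -66.2] 0.0152 F [-5.2 -0.5 10.6] 0.00893373066038782
```

Run:
```python
from h import *
s=observe();print(s['force'],s['position'],s['ft_torque'])
w=get_image('wrist');t=get_image('top');c=get_image('scene')
w=cv2.resize(w[60:300,150:490],(400,282));t=cv2.resize(t[150:260,160:320],(400,275),interpolation=cv2.INTER_CUBIC)
c=cv2.resize(c[130:240,160:320],(400,275),interpolation=cv2.INTER_CUBIC)
cv2.imwrite('pics/m5.png',np.vstack([np.hstack([w,np.zeros_like(w)]),np.hstack([t,c])])[...,::-1])
```

```text
[-3.72200386 -0.0400084   9.8873792 ] [0.38652977 0.22317388 0.01515588] [-0.201896    0.75843557  0.01661548]
```

View pics/m5.png

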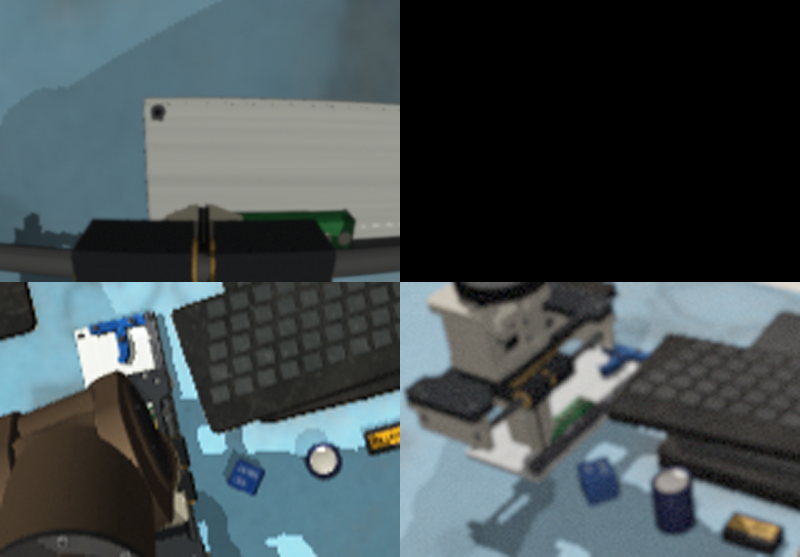

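Emit:
{"api": "jog_arm", "payload": {"motion": [[[0,-0.004,0,0,0,0,1],[0,-0.008,0,0,0,0,1],[0,-0.012,0,0,0,0,1],[0,-0.02,-0.01,0,0,0,1],[0,-0.02,-0.04,0,0,0,1],[-0.02,-0.02,-0.07,0,0,0,1],[-0.05,0.0,-0.1,0,0,0,1],[-0.06,0.02,-0.13,0,0,0,1],[-0.06,0.02,-0.15,0,0,0,1],[-0.06,0.02,-0.15,0,0,0,1]]]}}

```text
clock: 8.65
position: [0.4234, 0.1693, 0.1688]
ee_rot: [1.951, 2.459, 0.011]
force: [-0.4, 0.2, -0.4]
width: 0.006
gripper_force: 0.0
```

Run:
```python
from h import *
s=observe();print(s['clock'],wj(s['position']),s['position'],s['force'])
im=get_image('wrist')
pl=proj('wrist',[jw(-38,-95,8),jw(-38,101,8),jw(45,101,8),jw(45,-95,8)])
a=np.maximum(pl.min(0).astype(int)-8,0);b=pl.max(0).astype(int)+8
k=min(780/(b[0]-a[0]),590/(b[1]-a[1]))
cv2.imwrite('pics/w6.png',cv2.resize(im[a[1]:b[1],a[0]:b[0],::-1],None,fx=k,fy=k,interpolation=cv2.INTER_CUBIC));print(k)
for r in silhouettes('strip','wrist')[:1]:
    bx=cv2.boxPoints(cv2.minAreaRect(np.argwhere(r['mask'])[:,::-1].astype(np.float32)))
    print(r['p'],[wj(q).tolist() for q in onz('wrist',bx,.022)])
```

```text
8.65 [ 83.7 -42.8] [0.423392   0.16930561 0.16878607] [-0.38971493  0.18057061 -0.43739275]
3.8613861386138613
0.62 [[17.8, -57.3], [17.3, 2.8], [36.0, 3.2], [36.4, -57.4]]
```

View pics/w6.png

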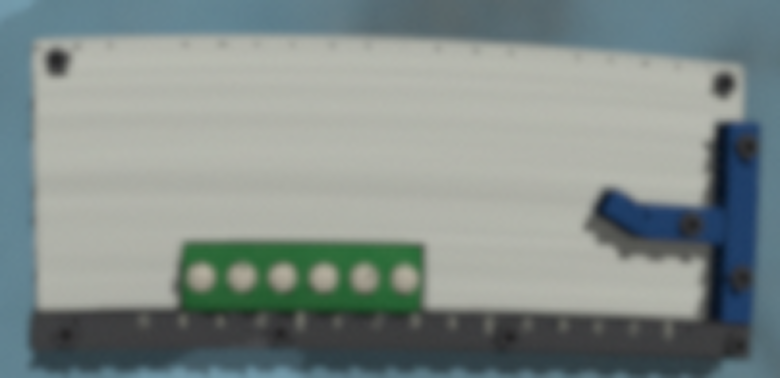

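Run:
```python
from h import *
s=observe();print(s['joints'].round(2))
print(to(jw(16,-85,60),Y-np.pi/2),to(jw(16,-85,60),Y+np.pi/2))
```

```text
[-0.8   0.23  0.36  2.08 -0.11  0.85 -0.15]
[0.0667, -0.0394, 0.1052, 0.0003, -0.0017, 1.5686] [0.0667, -0.0394, 0.1052, 0.0017, 0.0003, -1.573]
```

Emit:
{"api": "jog_arm", "payload": {"motion": [[[0.007,-0.004,0,0,0,-0.12,1],[0.013,-0.008,0,0,0,-0.24,1],[0.02,-0.012,0,0,0,-0.36,1],[0.027,-0.016,0,0,0,-0.48,1],[0.033,-0.02,0,0,0,-0.6,1],[0.04,-0.024,0,0,0,-0.72,1],[0.047,-0.028,0,0,0,-0.84,1],[0.053,-0.032,0,0,0,-0.96,1],[0.06,-0.036,0,0,0,-1.08,1],[0.066,-0.04,0,0,0,-1.2,1]]]}}

```text
clock: 9.58
position: [0.3642, 0.2243, 0.1633]
ee_rot: [-0.207, -3.132, 0.003]
force: [0.0, -0.9, 0.1]
width: 0.005
gripper_force: 0.0
```

Emit:
{"api": "jog_arm", "payload": {"motion": [[[0,0,0.01,0,0,-0.12,1],[0,0,0.03,0,0,-0.24,1],[0,0,0.055,0,0,-0.373,1],[0,0,0.08,0,0,-0.373,1],[0,0,0.105,0,0,-0.373,1],[0,0,0.12,0,0,-0.373,1],[0,0,0.12,0,0,-0.373,1]]]}}

```text
clock: 10.17
position: [0.3628, 0.2226, 0.0413]
ee_rot: [0.368, -3.113, 0.006]
force: [-0.2, 0.2, -0.1]
width: 0.003
gripper_force: 0.0
```

Run:
```python
from h import *
s=observe();print(s['clock'],wj(s['position']),s['position'],s['force'],to(jw(16,-85,14),Y+np.pi/2))
```

```text
10.1667 [ 17.9 -89.3] [0.36283373 0.22256536 0.04126928] [-0.19180787  0.16528869 -0.05377656] [-0.0045, 0.002, 0.0272, -0.0029, -0.007, 0.0012]
```

Emit:
{"api": "jog_arm", "payload": {"motion": [[[0,0.002,0.015,0,0,0,1],[0,0.002,0.026,0,0,0,1],[-0.005,0.002,0.026,0,0,0,1],[-0.01,0.002,0.026,0,0,0,1],[-0.015,0.002,0.026,0,0,0,1],[-0.019,0.002,0.026,0,0,0,1],[-0.023,0.002,0.026,0,0,0,1],[-0.026,0.002,0.026,0,0,0,1],[-0.029,0.002,0.026,0,0,0,1],[-0.032,0.002,0.026,0,0,0,1]]]}}

```text
clock: 11.0
position: [0.397, 0.2337, 0.0189]
ee_rot: [-0.367, 3.12, 0.0]
force: [-0.1, 0.3, 0.7]
width: 0.007
gripper_force: 0.1
```

```bash
python3 look.py
```

```text
11.0 [ 15.  -53.5] 0.0189 F [-0.1  0.3  0.7] 0.006675106099063077
0.6 173 [[166.9, -65.5], [200.7, -73.3], [193.0, -107.0], [159.4, -99.3]] c [180.  -86.3]
```

Emit:
{"api": "jog_arm", "payload": {"motion": [[[-0.001,0,0.002,0,0,0,1],[-0.003,0,0.004,0,0,0,1],[-0.006,0,0.004,0,0,0,1],[-0.009,0,0.004,0,0,0,1],[-0.012,0,0.004,0,0,0,1],[-0.015,0,0.004,0,0,0,1],[-0.018,0,0.004,0,0,0,1],[-0.018,0,0.004,0,0,0,1]]]}}

```text
clock: 11.77
position: [0.4151, 0.2381, 0.0148]
ee_rot: [-0.366, 3.119, 0.0]
force: [0.3, -0.3, 0.1]
width: 0.003
gripper_force: 0.0
```

```bash
cat > look2.py <<'E'
from h import *
s=observe();print(s['clock'],wj(s['position']),s['position'][2].round(4),'F',np.round(s['force'],1))
for c in ['wrist','scene','top']:
    im=get_image(c)
    hsv=cv2.cvtColor(im,cv2.COLOR_RGB2HSV);m=cv2.inRange(hsv,(45,90,30),(80,255,255))
    n,l,st,ce=cv2.connectedComponentsWithStats(m)
    for i in range(1,n):
        q=np.argwhere(l==i)[:,::-1].astype(np.float32)
        if len(q)<40: continue
        b=cv2.boxPoints(cv2.minAreaRect(q));J=[wj(x).tolist() for x in onz(c,b,.022)]
        if abs(np.mean(J,0)[0])<70 and abs(np.mean(J,0)[1])<120: print(c,len(q),b.round().tolist(),J)
E
python3 look2.py
```

```text
11.7667 [ 14.9 -34.9] 0.0148 F [ 0.3 -0.3  0.1]
```

Emit:
{"api": "jog_arm", "payload": {"motion": [[[0.005,0,0,0,0,0,1],[0.012,0,0,0,0,0,1],[0.02,0,-0.02,0,0,0,1],[0.02,0.02,-0.06,0,0,0,1],[0.02,0.05,-0.1,0,0,0,1],[0.02,0.08,-0.13,0,0,0,1],[0.02,0.1,-0.15,0,0,0,1],[0.02,0.1,-0.15,0,0,0,1],[0.02,0.1,-0.15,0,0,0,1]]]}}

```text
clock: 12.67
position: [0.3708, 0.3326, 0.1661]
ee_rot: [-0.372, 3.117, 0.004]
force: [-0.0, -0.9, 0.4]
width: 0.005
gripper_force: 0.0
```

```bash
python3 look2.py
python3 - <<'E'
from h import *
cv2.imwrite('pics/w7.png',get_image('wrist')[...,::-1])
print([proj('wrist',[jw(*q)])[0].round().tolist() for q in [(26,6,24),(35,-95,20),(35,91,20),(-38,-95,8)]])
E
```

```text
12.6667 [-87.3 -56.1] 0.1661 F [-0.  -0.9  0.4]
wrist 494 [[208.0, 214.0], [226.0, 213.0], [230.0, 264.0], [213.0, 265.0]] [[38.6, -27.3], [18.4, -29.4], [19.9, 31.9], [41.6, 35.1]]
top 132 [[215.0, 189.0], [222.0, 188.0], [227.0, 211.0], [220.0, 212.0]] [[19.4, 34.7], [37.3, 34.3], [36.6, -25.5], [18.7, -25.0]]
[[224.0, 245.0], [208.0, 152.0], [227.0, 305.0], [279.0, 149.0]]
```

The strip's centre is at y ≈ 5, square and flush on the rail. I'll go back behind it and continue.

Emit:
{"api": "jog_arm", "payload": {"motion": [[[0,-0.02,0.01,0,0,0,1],[0,-0.055,0.03,0,0,0,1],[0,-0.085,0.06,0,0,0,1],[0,-0.101,0.09,0,0,0,1],[0,-0.101,0.12,0,0,0,1],[0,-0.101,0.14,0,0,0,1],[0,-0.101,0.15,0,0,0,1],[0,-0.101,0.15,0,0,0,1],[0,-0.101,0.15,0,0,0,1]]]}}

```text
clock: 13.62
position: [0.3943, 0.2308, 0.0139]
ee_rot: [0.365, -3.118, 0.003]
force: [0.0, 0.6, 0.4]
width: 0.005
gripper_force: 0.0
```

Run:
```python
from h import *
s=observe();print(s['clock'],wj(s['position']),s['position'],s['force'],to(jw(16,19.5,14.5),Y+np.pi/2))
```

```text
13.6167 [ 17.2 -56.8] [0.39427521 0.23080846 0.01390659] [0.005287  0.6295046 0.3948281] [-0.0763, 0.0012, -0.0008, -0.0014, -0.0026, -0.0011]
```

Emit:
{"api": "jog_arm", "payload": {"motion": [[[-0.006,0,0,0,0,0,1],[-0.012,0,0,0,0,0,1],[-0.017,0,0,0,0,0,1],[-0.02,0,0,0,0,0,1],[-0.023,0,0,0,0,0,1],[-0.026,0,0,0,0,0,1],[-0.029,0,0,0,0,0,1],[-0.032,0,0,0,0,0,1],[-0.035,0,0,0,0,0,1],[-0.038,0,0,0,0,0,1]]]}}

```text
clock: 14.45
position: [0.4321, 0.2411, 0.0147]
ee_rot: [0.367, -3.12, 0.0]
force: [0.2, -0.0, -1.0]
width: 0.006
gripper_force: 0.1
```

Emit:
{"api": "jog_arm", "payload": {"motion": [[[-0.003,0,0,0,0,0,1],[-0.006,0,0,0,0,0,1],[-0.009,0,0,0,0,0,1],[-0.012,0,0,0,0,0,1],[-0.015,0,0,0,0,0,1],[-0.018,0,0,0,0,0,1],[-0.021,0,0,0,0,0,1],[-0.024,0,0,0,0,0,1],[-0.026,0,0,0,0,0,1],[-0.028,0,0,0,0,0,1]]]}}

```text
clock: 15.28
position: [0.4594, 0.2476, 0.0147]
ee_rot: [-0.367, 3.12, 0.0]
force: [-0.5, -0.3, 0.1]
width: 0.002
gripper_force: 0.1
```

```bash
python3 look2.py
```

```text
15.2833 [15.9 10.4] 0.0147 F [-0.5 -0.3  0.1]
```

Nose is in the pocket with no force. The last millimetres go slowly.

Emit:
{"api": "jog_arm", "payload": {"motion": [[[-0.002,0,0,0,0,0,1],[-0.004,0,0,0,0,0,1],[-0.006,0,0,0,0,0,1],[-0.007,0,0,0,0,0,1],[-0.007,0,0,0,0,0,1]]]}}

```text
clock: 15.85
position: [0.4663, 0.2493, 0.0148]
ee_rot: [-0.367, 3.12, 0.0]
force: [-0.3, -0.2, 0.3]
width: 0.006
gripper_force: 0.0
```

Emit:
{"api": "jog_arm", "payload": {"motion": [[[-0.001,0,0,0,0,0,1],[-0.002,0,0,0,0,0,1],[-0.003,0,0,0,0,0,1],[-0.003,0,0,0,0,0,1]]]}}

```text
clock: 16.18
position: [0.4679, 0.2496, 0.0146]
ee_rot: [0.367, -3.118, 0.001]
force: [-5.1, -1.3, 2.7]
width: 0.008
gripper_force: 2.1
```

Emit:
{"api": "jog_arm", "payload": {"motion": [[[-0.001,0,0,0,0,0,1],[-0.001,0,0,0,0,0,1],[-0.001,0,0,0,0,0,1],[0.004,0,0,0,0,0,1],[0.012,0,0,0,0,0,1],[0.025,0,0,0,0,0,1],[0.04,0,-0.02,0,0,0,1],[0.05,0.01,-0.06,0,0,0,1],[0.05,0.04,-0.1,0,0,0,1],[0.05,0.08,-0.14,0,0,0,1]]]}}

```text
clock: 17.02
position: [0.4053, 0.2988, 0.1396]
ee_rot: [-0.362, 3.12, -0.0]
force: [1.8, 2.1, -0.8]
width: 0.004
gripper_force: 0.0
```

Emit:
{"api": "jog_arm", "payload": {"motion": [[[0,0.02,0,0,0,0,1],[0,0.025,0,0,0,0,1],[0,0.025,0,0,0,0,1],[0,0.025,0,0,0,0,1]]]}}

```text
clock: 17.35
position: [0.3994, 0.3234, 0.1369]
ee_rot: [0.367, -3.119, 0.002]
force: [-0.7, -0.2, -0.2]
width: 0.006
gripper_force: 0.0
```

```bash
python3 look2.py
python3 - <<'E'
from h import *
im=get_image('wrist');a=proj('wrist',[jw(20,60,20)])[0].astype(int);print(a)
y0,x0=max(a[1]-60,0),max(a[0]-80,0)
w=cv2.resize(im[y0:y0+120,x0:x0+160],(400,300),interpolation=cv2.INTER_CUBIC)
t=cv2.resize(get_image('top')[150:240,170:290],(400,300),interpolation=cv2.INTER_CUBIC)
cv2.imwrite('pics/f8.png',np.hstack([w,t])[...,::-1])
E
```

```text
17.35 [-71.7 -30.4] 0.1369 F [-0.7 -0.2 -0.2]
wrist 57 [[216.0, 259.0], [220.0, 248.0], [225.0, 249.0], [222.0, 260.0]] [[39.7, 37.3], [33.8, 24.3], [28.2, 26.1], [34.0, 39.1]]
top 135 [[210.0, 167.0], [218.0, 166.0], [223.0, 190.0], [215.0, 192.0]] [[18.3, 90.6], [37.5, 90.3], [37.3, 28.0], [18.3, 28.3]]
[237 277]
```

View pics/f8.png

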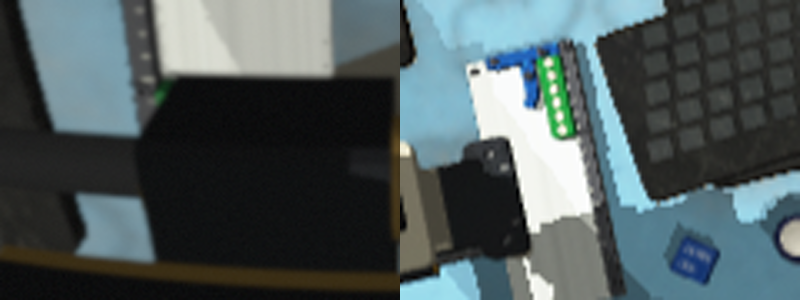

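The top view (right half) shows the strip in the pocket against the rail and the end stop, at about (557,95). Its ends measure y ≈ 28 and 90.5. The hand is clear.

```bash
python3 -c "
from cell import *
print(sign_off())"
```

```text
the job is handed in; nothing more can be done
None
```

The strip was pushed flush to the rail and slid home against the end stop (centre measured at y ≈ 59.3 of 60 mm), and the job was handed in at about 17.5 s with the hand clear; the verdict was not shown.

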